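# Hold the prism cell in the sensor stand's light path

## Robot

A 7-joint arm with a two-finger parallel gripper is mounted at the origin on the work surface. World frame = base frame: x ahead of the robot, y to its left, z up, the work surface at z = 0. Lengths are in mm, angles in rad, forces in N, time in s.
With the tool pointing down it reaches from about 400 to 875 mm from the base axis. Payload 4.4 kg.
Tool frame: the origin (TCP) lies at the very end of the fingers, on their centre line; the grasp point (between the pads) lies 19 mm behind it; z points along the fingers, y is the line along which they close (so a half turn about z gives the same grasp; the last joint's range is limited). The gripper opens to 85 mm and grips with 20 to 120 N. Pads are 22 mm wide; open, the fingers measure 114 mm over their backs; the gripper's body (76 mm by 85 mm) begins 54 mm behind the grasp point. The pads swing forward as they close: fully open they stand 13 mm farther back than shut.
Start: joints at [-1.227, 0.628, 0.038, 1.517, -0.027, 0.996, -0.02], TCP at [258.955, 596.205, 231.313] pointing down, gripper open.
Joint ranges: [-3.06, 3.06], [-0.37, 2.12], [-1.25, 1.32], [0.18, 2.47], [-1.1, 4.24], [0.23, 1.98], [-2.94, 2.94]. Speed limits (rad/s): [2.57, 2.57, 3.14, 3.14, 3.14, 3.14, 3.14].

## Interface

Orientations are given as [roll, pitch, yaw] about the fixed x, y, z axes, in that order (R = Rz(yaw) Ry(pitch) Rx(roll)).
In Python, from cell import read_state, get_image, camera_params, finish_job gives the robot as it stands.
- The arm moves only by the tool arm_command, never from a script. Its argument "deltas" is a list of rows, each an object of numbers: "dx", "dy", "dz": the shift along the world's x, y, z in m; "yaw": the turn about the world's z in degrees; "jaw": the opening, from 0 (shut) to 1 (fully open). A call has 1 to 20 rows; each row is the pose to reach, as a shift and turn from the pose commanded when the call began; what a row does not reach only later rows make up. A row lasts 1/10 s, in which the tool goes at most 50 mm and 8.59 degrees, less where a joint would pass 70% of its speed; a pose out of reach is approached as far as the arm can. A call with a gripper value outside its range is refused whole. The fingers move at their own pace and stop on an object; the grip force is fixed at half the most. Time passes only in rows, so rows that repeat a pose let the fingers close. It gives the time, the measured TCP pose, the force, the opening and the grip force at its end, in the units of the state.
- read_state(): the state, without advancing time (a new reading comes with each control period).
- get_image(name): name is "scene" or "top" or "wrist"; returns (picture, depth): 480x640x3 uint8, red, green, blue; 480x640 float32, mm along the optical axis (not along the pixel's ray), 0 where there is no reading.
- camera_params(name): a dict with "camera_matrix" (3x3 intrinsics, pixels), "extrinsics" (4x4, takes a point from camera to world coordinates). Camera axes: x right, y down, z forward; pixel columns grow to the right and rows downward; lengths in mm; the calibration is good to about 2 mm. A picture is of the moment at which its call begins: read the wrist's pose just before it. camera_params takes no time and is no camera call; for the wrist camera it gives the pose at the moment of the call.
- finish_job(): hands the job in; it is judged then, once.
The state is a dict: "clock": time; "qpos": joint angles; "qd": joint speeds; "tau": joint torques, N m; "eef_pos": TCP position; "tool_rot": TCP orientation; "force": force on the tool from outside, world axes, zero at the start; "torque": the same for the moment, N m; "width": finger opening in mm; "gripper_force": force on a finger pad.
Only numpy, scipy, OpenCV 4.12 (cv2) and the standard library are available. Lean on these libraries where they do the work, as an engineer would, in place of code of your own. Each camera call takes 0.05 s, during which the arm holds its last target. There are 200 camera calls.

## Task

Pull the blue-fronted drawer of the grey cabinet out to its stop and leave it open. Take out the colourless prism cell, gripping it by its two white frosted faces only (never touch its clear glass), and hold it upright in the light path of the sensor stand, centred between lamp and receiver at the height of their lenses, with a clear window squarely facing each lens. Finish while still holding it there in mid-air; do not bump the stand, leave the amber cell standing in its drawer pocket, and leave the screwdriver, bin and black cover where they are.

Things in the scene. Friction and masses are not known exactly. Their poses are not given: they have to be found in the camera images.
- cab: grey fixed cabinet, 230 deep (x) x 270 wide (y) x 115 high, one blue-fronted drawer. Origin: centre of its underside; x points into the cabinet, so the drawer pulls out along its -x; z up. Drawer front at x = -115 when shut. Heights above the table: drawer floor 22, drawer side walls 93, drawer front 101. Fully out, about 150 of the drawer's inside (228 wide) lies clear of the cabinet
- pockets (a point): middle of the black insert on the drawer floor (moves with the drawer): two pockets side by side, centred 55 either side along y, each 36 (x) x 40 (y) inside, rim 8 thick and 10 high. Axes as the cabinet's; it lies 50 in front of the cabinet's origin when shut, 208 when fully out
- cab_drawer0 (a joint): how far the drawer is out, in m: 0 shut (as it starts), 0.158 at its stop. Slides freely, with 1 to 2 N of drag
- cab_drawer0_handle (a point): middle of the drawer's steel bar handle (moves with the drawer): a level round bar 11 thick, 120 long along the cabinet's y, 77 above the table, its axis 35 in front of the drawer front, so 29 free between bar and front; two thin pegs join it to the front 51 either side of the middle. Axes as the cabinet's
- cell: colourless prism cell: loose upright block, about 60 g, 60 high, in one of the drawer pockets (which varies). Origin: centre of its underside, z up. Clear pale-blue glass core 22 (x) x 20 (y), its windows facing +x and -x; on +y and -y a white frosted plate 18 wide, 3 thick, full height: 26 over the frosted faces to grip. Its y is within about 0.25 rad of the cabinet's y.
- cell_mid (a point): centre of the colourless cell, 30 above its underside, axes as the cell's; a half turn about z makes no difference
- amber: amber prism cell, same shape and size as the colourless one but with an orange-brown core; it stands in the other pocket and must stay there. Origin: centre of its underside
- stand: fixed sensor stand, grey base plate 110 (x) x 200 (y) x 12. Two posts carry two level round heads, 36 across, facing each other along its y: yellow lamp with red lens at +y, white receiver with black lens at -y. Lenses 80 apart, their centre line 100 and the heads' tops 118 above the table. The gap is open from above, in front and behind. Origin: centre of the underside, z up
- stand_beam (a point): middle of the light path, halfway between the two lenses, 100 above the table; its y axis runs along the light path, z up
- driver: screwdriver with red handle, 180 long, lying on the table; leave alone. Its x axis runs along it
- bin: small open blue bin, 120 x 100 x 60 high, on the table; leave alone. Origin: centre of its underside
- cover: black moulded cover, 100 x 140 x 42 high, on the table; leave alone. Origin: centre of its underside

How it is judged:
By the outcome, as a careful person would: the job done as asked, in the order asked, and still so for the second after the job is handed in, while the arm keeps its last pose, push and grip.
It also fails if it takes over 59 s, if anything falls off the work surface, if the arm or the gripper's body presses on something with over 40 N, if the wrist force passes 120 N, or if a joint passes its speed limit or range.

## Working session

There is one attempt and no reset: what is moved stays moved. The work goes in short steps, Python scripts to look and compute and a tool call to move; the robot and the scene stay as the last step left them, time stands still between calls to the robot, and variables do not carry over. Pictures are saved under pics/ and viewed, at most 10 in all, crops included, and the job is handed in when it is done.

Besides the shell and the picture viewer there is one more tool, called after ">>>" as name(argument=value, ...) on one line, values as JSON. arm_command: Moves the arm, as the interface text tells. Its arguments: {"type":"object","properties":{"deltas":{"type":"array"}},"required":["deltas"]}

```bash
mkdir -p pics; cat > h.py <<'E'
import numpy as np, cv2
from cell import *
def snap(n,f):
    s=read_state(); P=camera_params(n); im,d=get_image(n)
    cv2.imwrite('pics/%s.png'%f,im[:,:,::-1]); np.savez('pics/%s.npz'%f,d=d,K=P['camera_matrix'],T=P['extrinsics'],im=im); return s
def load(f): return np.load('pics/%s.npz'%f)
def pt(z,u,v,r=1):
    d=z['d'][v-r:v+r+1,u-r:u+r+1]; d=np.median(d[d>0]) if (d>0).any() else np.nan
    K=z['K'];p=np.array([(u-K[0,2])/K[0,0]*d,(v-K[1,2])/K[1,1]*d,d,1]);return (z['T']@p)[:3].round(1)
def rayz(z,u,v,h):
    K=z['K'];r=z['T'][:3,:3]@np.array([(u-K[0,2])/K[0,0],(v-K[1,2])/K[1,1],1]);o=z['T'][:3,3]
    return (o+r*(h-o[2])/r[2]).round(1)
E
python3 - <<'E'
from h import *
print(snap('top','t0')); snap('scene','s0')
for n in('t0','s0'):
    z=load(n);print(z['K'],z['T'].round(3))
a=np.hstack([cv2.imread('pics/t0.png'),cv2.imread('pics/s0.png')]);
E
```

```text
{'clock': 0.0, 'qpos': array([-1.2268271 ,  0.62933283,  0.03843174,  1.51839502, -0.02698832,
        0.99624444, -0.02002399]), 'qd': array([ 1.68914830e-03,  1.09123628e-04, -3.85731572e-05,  5.47270675e-04,
       -2.85612122e-04, -8.49560803e-04, -2.46687028e-04]), 'tau': array([-1.72468681e-04, -5.63404620e+01,  1.22578092e+00, -1.93457884e+01,
        1.08020118e-02,  1.03027158e-02,  1.09039067e-05]), 'eef_pos': array([258.6827372 , 595.63184495, 230.38885044]), 'tool_rot': array([-3.13973096e+00,  2.79721532e-05,  2.73181347e+00]), 'force': array([-0.39712376,  0.08174645,  0.23579002]), 'torque': array([ 0.00188503, -0.00942636,  0.0481515 ]), 'gripper_force': 0.0, 'width': 85.83777898829516}
[[556.98973689   0.         318.47568706]
 [  0.         556.98973689 238.2464747 ]
 [  0.           0.           1.        ]] [[ 1.600000e-02 -9.930000e-01  1.150000e-01  4.149830e+02]
 [-1.000000e+00 -1.900000e-02 -2.000000e-02 -3.006200e+01]
 [ 2.200000e-02 -1.150000e-01 -9.930000e-01  1.603717e+03]
 [ 0.000000e+00  0.000000e+00  0.000000e+00  1.000000e+00]]
[[444.16780431   0.         322.76212924]
 [  0.         444.16780431 238.25499971]
 [  0.           0.           1.        ]] [[-5.680000e-01  6.780000e-01 -4.660000e-01  1.230661e+03]
 [ 8.230000e-01  4.700000e-01 -3.200000e-01  3.769380e+02]
 [ 2.000000e-03 -5.650000e-01 -8.250000e-01  1.181808e+03]
 [ 0.000000e+00  0.000000e+00  0.000000e+00  1.000000e+00]]
```

View pics/t0.png

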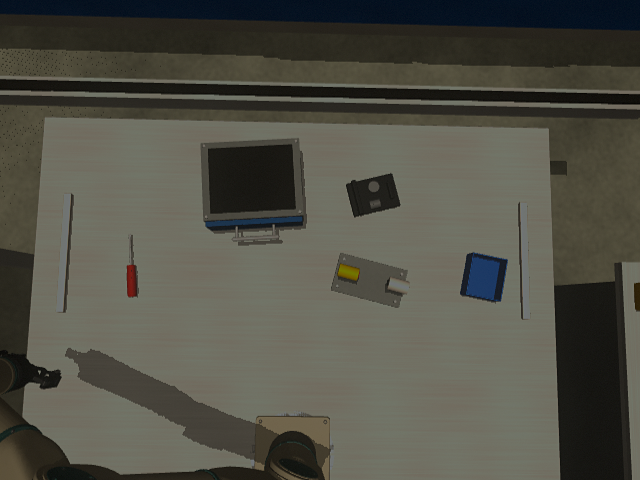

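View pics/s0.png

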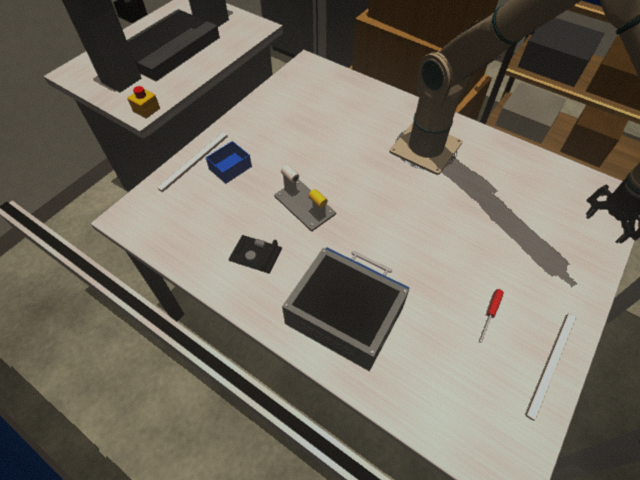

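The top view shows the cabinet at about (253,183), its handle at (257,234), and the stand at (370,280) with the lamp at (348,272) and the receiver at (397,286). I'll enlarge that area.

```bash
python3 - <<'E'
from h import *
a=cv2.imread('pics/t0.png')[130:312,195:415]; a=cv2.convertScaleAbs(a,alpha=1.5)
cv2.imwrite('pics/t0c.png',cv2.resize(a,None,fx=3.25,fy=3.25,interpolation=cv2.INTER_CUBIC))
E
```

```text
(no output)
```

View pics/t0c.png

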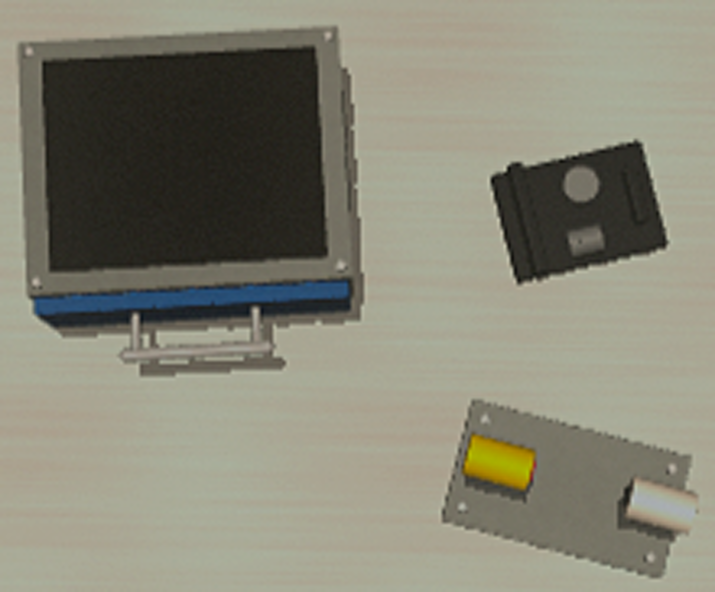

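```bash
python3 - <<'E'
from h import *
z=load('t0');c=lambda x,y:(195+x/3.25,130+y/3.25)
for n,x,y,h in [('BL',19,43,115),('BR',338,27,115),('FR',352,280,115),('FL',33,297,115),('h1',122,356,77),('h2',270,348,77),('s1',474,400,12),('s2',691,456,12),('s3',661,577,12),('s4',444,522,12),('lamp',535,466,100),('rec',628,497,100)]:
    u,v=c(x,y); print(n,rayz(z,u,v,h),pt(z,int(u+.5),int(v+.5),0))
z=load('s0') # handle and heads in scene
for n,u,v,h in [('h1',390,270,77),('h2',354,255,77),('FL',327,249,115),('FR',408,291,115)]: print(n,rayz(z,u,v,h),pt(z,u,v,1))
E
```

```text
BL [843.4 264.9 115. ] [844.2 264.6 114.6]
BR [863.4  -2.8 115. ] [ 9.008e+02 -6.000e-01 -6.100e+00]
FR [647.4 -18.8 115. ] [650.3 -17.8  99.6]
FL [628.1 244.7 115. ] [630.5 246.9 105.5]
h1 [584.6 174.8  77. ] [582.3 172.2  86.2]
h2 [593.7  49.9  77. ] [593.3  49.8  82.4]
s1 [ 558.4 -127.8   12. ] [ 558.8 -128.3   10.7]
s2 [ 512.3 -320.1   12. ] [ 513.8 -322.9    2.6]
s3 [ 405.8 -293.4   12. ] [ 404.4 -294.6   -1.7]
s4 [ 450.7 -102.7   12. ] [ 449.7 -104.1    5.9]
lamp [ 496.3 -173.8  100. ] [ 502.6 -183.9    5.3]
rec [ 471.9 -251.4  100. ] [ 471.4 -249.7  107.1]
h1 [587.3 170.5  77. ] [589.3 171.1  80.4]
h2 [603.2  58.   77. ] [604.   58.4  78.4]
FL [651.6  -5.5 115. ] [645.1  -9.8 103. ]
FR [638.8 250.  115. ] [635.8 249.3 109.6]
```

>>> arm_command(deltas=[{"dx": 0.33,"dy": -0.483,"yaw": -62,"jaw": 0.31},{"dx": 0.33,"dy": -0.483,"yaw": -62,"jaw": 0.31},{"dx": 0.33,"dy": -0.483,"yaw": -62,"jaw": 0.31},{"dx": 0.33,"dy": -0.483,"yaw": -62,"jaw": 0.31},{"dx": 0.33,"dy": -0.483,"yaw": -62,"jaw": 0.31},{"dx": 0.33,"dy": -0.483,"yaw": -62,"jaw": 0.31},{"dx": 0.33,"dy": -0.483,"yaw": -62,"jaw": 0.31},{"dx": 0.33,"dy": -0.483,"yaw": -62,"jaw": 0.31},{"dx": 0.33,"dy": -0.483,"yaw": -62,"jaw": 0.31},{"dx": 0.33,"dy": -0.483,"yaw": -62,"jaw": 0.31},{"dx": 0.33,"dy": -0.483,"yaw": -62,"jaw": 0.31},{"dx": 0.33,"dy": -0.483,"yaw": -62,"jaw": 0.31},{"dx": 0.33,"dy": -0.483,"yaw": -62,"jaw": 0.31},{"dx": 0.33,"dy": -0.483,"yaw": -62,"jaw": 0.31},{"dx": 0.33,"dy": -0.483,"yaw": -62,"jaw": 0.31}])

```text
invalid input at $.deltas[0]: expected keys dx, dy, dz, yaw, jaw
```

```bash
python3 - <<'E'
from h import *
s=snap('wrist','w1');print(s['qpos'].round(2),load('w1')['T'].round(3),load('w1')['K'][0,0])
E
```

```text
[-1.23  0.63  0.04  1.52 -0.03  1.   -0.02] [[ 3.98000e-01  8.82000e-01  2.51000e-01  1.95298e+02]
 [ 9.17000e-01 -3.83000e-01 -1.10000e-01  6.24095e+02]
 [-1.00000e-03  2.74000e-01 -9.62000e-01  3.73514e+02]
 [ 0.00000e+00  0.00000e+00  0.00000e+00  1.00000e+00]] 362.39695593007445
```

View pics/w1.png

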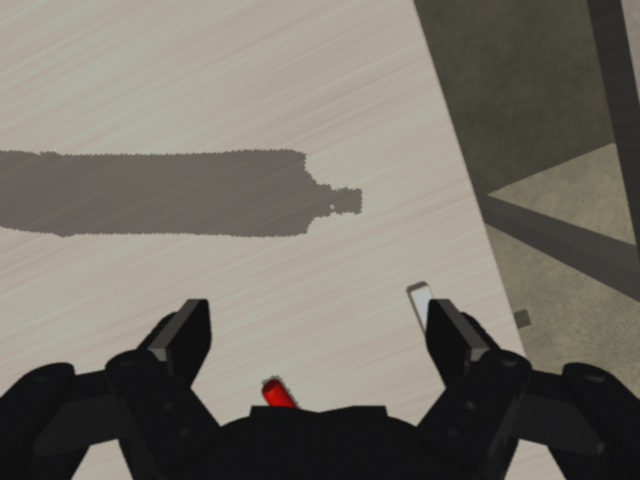

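The move was refused because every row needs all five keys. The picture therefore only shows the open fingers at the start pose, tips at (205,310) and (430,310). I'll send it again.

>>> arm_command(deltas=[{"dx": 0.33,"dy": -0.483,"dz": 0,"yaw": -62,"jaw": 0.31},{"dx": 0.33,"dy": -0.483,"dz": 0,"yaw": -62,"jaw": 0.31},{"dx": 0.33,"dy": -0.483,"dz": 0,"yaw": -62,"jaw": 0.31},{"dx": 0.33,"dy": -0.483,"dz": 0,"yaw": -62,"jaw": 0.31},{"dx": 0.33,"dy": -0.483,"dz": 0,"yaw": -62,"jaw": 0.31},{"dx": 0.33,"dy": -0.483,"dz": 0,"yaw": -62,"jaw": 0.31},{"dx": 0.33,"dy": -0.483,"dz": 0,"yaw": -62,"jaw": 0.31},{"dx": 0.33,"dy": -0.483,"dz": 0,"yaw": -62,"jaw": 0.31},{"dx": 0.33,"dy": -0.483,"dz": 0,"yaw": -62,"jaw": 0.31},{"dx": 0.33,"dy": -0.483,"dz": 0,"yaw": -62,"jaw": 0.31},{"dx": 0.33,"dy": -0.483,"dz": 0,"yaw": -62,"jaw": 0.31},{"dx": 0.33,"dy": -0.483,"dz": 0,"yaw": -62,"jaw": 0.31},{"dx": 0.33,"dy": -0.483,"dz": 0,"yaw": -62,"jaw": 0.31},{"dx": 0.33,"dy": -0.483,"dz": 0,"yaw": -62,"jaw": 0.31},{"dx": 0.33,"dy": -0.483,"dz": 0,"yaw": -62,"jaw": 0.31}])

```text
clock: 1.65
eef_pos: [588.1, 114.8, 231.0]
tool_rot: [-3.14, -0.001, 1.652]
force: [-0.2, 0.5, -0.1]
width: 26.5
gripper_force: 0.0
```

```bash
python3 - <<'E'
from h import *
s=snap('wrist','w2');print(s['qpos'].round(2),s['eef_pos'],s['tool_rot'],s['width'],load('w2')['T'].round(3))
E
```

```text
[-0.45  0.58  0.34  1.67 -0.23  0.93  0.05] [588.12383616 114.80958539 230.9614165 ] [-3.14042985e+00 -1.15406218e-03  1.65153332e+00] 26.480133953778502 [[ 9.97000e-01  7.80000e-02  2.20000e-02  5.82813e+02]
 [ 8.10000e-02 -9.59000e-01 -2.72000e-01  1.84367e+02]
 [-0.00000e+00  2.72000e-01 -9.62000e-01  3.74044e+02]
 [ 0.00000e+00  0.00000e+00  0.00000e+00  1.00000e+00]]
```

View pics/w2.png

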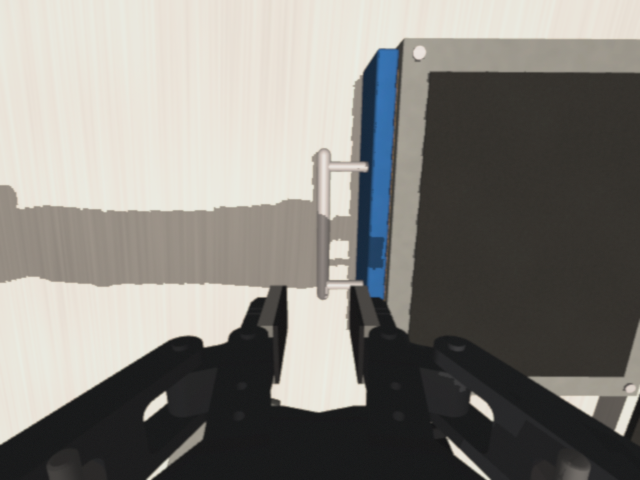

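The wrist picture shows the handle bar from (324,152) to (323,296), about parallel to the picture columns. The finger gap at columns 285-352 is centred close to it.

```bash
python3 - <<'E'
from h import *
z=load('w2');print(z['K'])
for u,v in[(324,150),(323,298),(324,225)]: print(rayz(z,u,v,77),pt(z,u,v,1))
# triangulate mid of bar: top & wrist
t=load('t0')
def tri(a,ua,b,ub):
    o=[];d=[]
    for z,(u,v) in((a,ua),(b,ub)):
        K=z['K'];r=z['T'][:3,:3]@np.array([(u-K[0,2])/K[0,0],(v-K[1,2])/K[1,1],1]);d.append(r/np.linalg.norm(r));o.append(z['T'][:3,3])
    A=np.c_[d[0],-d[1]];k=np.linalg.lstsq(A,o[1]-o[0],rcond=None)[0];return ((o[0]+k[0]*d[0]+o[1]+k[1]*d[1])/2).round(1)
for wu,x,y in[((324,150),122,356),((323,298),270,348)]: print(tri(z,wu,t,(195+x/3.25,130+y/3.25)))
E
```

```text
[[362.39695593   0.         318.06120001]
 [  0.         362.39695593 240.46067329]
 [  0.           0.           1.        ]]
[588.2 175.5  77. ] [588.1 175.6  81.9]
[598.2  47.7  77. ] [597.9  50.2  82.3]
[593.4 114.4  77. ] [593.2 115.9  83.1]
[587.2 175.8  64.2]
[595.7  49.5  79.9]
```

>>> arm_command(deltas=[{"dx": 0.005,"dy": -0.003,"dz": -0.05,"yaw": 0,"jaw": 0.31},{"dx": 0.005,"dy": -0.003,"dz": -0.09,"yaw": 0,"jaw": 0.31},{"dx": 0.005,"dy": -0.003,"dz": -0.115,"yaw": 0,"jaw": 0.31},{"dx": 0.005,"dy": -0.003,"dz": -0.14,"yaw": 0,"jaw": 0.31},{"dx": 0.005,"dy": -0.003,"dz": -0.16,"yaw": 0,"jaw": 0.31},{"dx": 0.005,"dy": -0.003,"dz": -0.173,"yaw": 0,"jaw": 0.31},{"dx": 0.005,"dy": -0.003,"dz": -0.173,"yaw": 0,"jaw": 0.31}])

```text
clock: 2.4
eef_pos: [592.7, 112.1, 60.0]
tool_rot: [-3.14, -0.002, 1.652]
force: [-6.5, 1.2, 13.1]
width: 26.4
gripper_force: 7.2
```

>>> arm_command(deltas=[{"dx": 0,"dy": 0,"dz": 0,"yaw": 0,"jaw": 0},{"dx": 0,"dy": 0,"dz": 0,"yaw": 0,"jaw": 0},{"dx": 0,"dy": 0,"dz": 0,"yaw": 0,"jaw": 0},{"dx": 0,"dy": 0,"dz": 0,"yaw": 0,"jaw": 0},{"dx": 0,"dy": 0,"dz": 0,"yaw": 0,"jaw": 0}])

```text
clock: 2.9
eef_pos: [592.4, 111.8, 59.5]
tool_rot: [-3.139, -0.002, 1.651]
force: [-5.0, 0.4, 9.7]
width: 9.2
gripper_force: 58.6
```

>>> arm_command(deltas=[{"dx": -0.005,"dy": -0.0004,"dz": 0.001,"yaw": 0,"jaw": 0},{"dx": -0.02,"dy": -0.0016,"dz": 0.001,"yaw": 0,"jaw": 0},{"dx": -0.04,"dy": -0.0032,"dz": 0.001,"yaw": 0,"jaw": 0},{"dx": -0.06,"dy": -0.0048,"dz": 0.001,"yaw": 0,"jaw": 0},{"dx": -0.08,"dy": -0.0063,"dz": 0.001,"yaw": 0,"jaw": 0},{"dx": -0.1,"dy": -0.008,"dz": 0.001,"yaw": 0,"jaw": 0},{"dx": -0.12,"dy": -0.0095,"dz": 0.001,"yaw": 0,"jaw": 0},{"dx": -0.135,"dy": -0.0107,"dz": 0.001,"yaw": 0,"jaw": 0},{"dx": -0.145,"dy": -0.0115,"dz": 0.001,"yaw": 0,"jaw": 0},{"dx": -0.15,"dy": -0.0119,"dz": 0.001,"yaw": 0,"jaw": 0},{"dx": -0.15,"dy": -0.0119,"dz": 0.001,"yaw": 0,"jaw": 0}])

```text
clock: 4.0
eef_pos: [442.8, 100.4, 59.5]
tool_rot: [-3.141, -0.002, 1.652]
force: [-2.0, 5.2, 1.0]
width: 8.7
gripper_force: 59.6
```

>>> arm_command(deltas=[{"dx": -0.003,"dy": -0.0002,"dz": 0,"yaw": 0,"jaw": 0},{"dx": -0.006,"dy": -0.0005,"dz": 0,"yaw": 0,"jaw": 0},{"dx": -0.008,"dy": -0.0006,"dz": 0,"yaw": 0,"jaw": 0},{"dx": -0.0095,"dy": -0.0007,"dz": 0,"yaw": 0,"jaw": 0},{"dx": -0.0095,"dy": -0.0007,"dz": 0,"yaw": 0,"jaw": 0}])

```text
clock: 4.5
eef_pos: [435.2, 99.9, 59.5]
tool_rot: [3.14, -0.002, 1.652]
force: [1.0, 5.8, -2.0]
width: 8.8
gripper_force: 59.4
```

>>> arm_command(deltas=[{"dx": -0.002,"dy": 0,"dz": 0,"yaw": 0,"jaw": 0},{"dx": -0.003,"dy": 0,"dz": 0,"yaw": 0,"jaw": 0},{"dx": -0.003,"dy": 0,"dz": 0,"yaw": 0,"jaw": 0},{"dx": -0.003,"dy": 0,"dz": 0,"yaw": 0,"jaw": 0}])

```text
clock: 4.9
eef_pos: [435.3, 99.9, 59.6]
tool_rot: [3.134, -0.001, 1.652]
force: [5.8, 5.8, -6.9]
width: 8.8
gripper_force: 58.8
```

>>> arm_command(deltas=[{"dx": 0.004,"dy": 0,"dz": 0,"yaw": 0,"jaw": 0.31},{"dx": 0.004,"dy": 0,"dz": 0,"yaw": 0,"jaw": 0.31},{"dx": 0.004,"dy": 0,"dz": 0,"yaw": 0,"jaw": 0.31},{"dx": 0.004,"dy": 0,"dz": 0,"yaw": 0,"jaw": 0.31}])

```text
clock: 5.3
eef_pos: [435.2, 97.2, 59.4]
tool_rot: [-3.141, 0.0, 1.649]
force: [0.5, -0.9, -0.9]
width: 26.2
gripper_force: 0.0
```

>>> arm_command(deltas=[{"dx": 0,"dy": 0,"dz": 0.02,"yaw": 0,"jaw": 0.31},{"dx": 0,"dy": 0,"dz": 0.06,"yaw": 0,"jaw": 0.31},{"dx": 0,"dy": 0,"dz": 0.1,"yaw": 0,"jaw": 0.31},{"dx": 0.02,"dy": 0,"dz": 0.14,"yaw": -8,"jaw": 0.5},{"dx": 0.05,"dy": 0,"dz": 0.18,"yaw": -16,"jaw": 0.6},{"dx": 0.094,"dy": 0.008,"dz": 0.18,"yaw": -90,"jaw": 0.6},{"dx": 0.094,"dy": 0.008,"dz": 0.18,"yaw": -90,"jaw": 0.6},{"dx": 0.094,"dy": 0.008,"dz": 0.18,"yaw": -90,"jaw": 0.6},{"dx": 0.094,"dy": 0.008,"dz": 0.18,"yaw": -90,"jaw": 0.6},{"dx": 0.094,"dy": 0.008,"dz": 0.18,"yaw": -90,"jaw": 0.6},{"dx": 0.094,"dy": 0.008,"dz": 0.18,"yaw": -90,"jaw": 0.6},{"dx": 0.094,"dy": 0.008,"dz": 0.18,"yaw": -90,"jaw": 0.6},{"dx": 0.094,"dy": 0.008,"dz": 0.18,"yaw": -90,"jaw": 0.6},{"dx": 0.094,"dy": 0.008,"dz": 0.18,"yaw": -90,"jaw": 0.6},{"dx": 0.094,"dy": 0.008,"dz": 0.18,"yaw": -90,"jaw": 0.6},{"dx": 0.094,"dy": 0.008,"dz": 0.18,"yaw": -90,"jaw": 0.6}])

```text
clock: 6.9
eef_pos: [529.1, 105.6, 239.1]
tool_rot: [3.141, 0.001, 0.081]
force: [0.1, -0.1, -0.1]
width: 51.4
gripper_force: 0.0
```

```bash
python3 - <<'E'
from h import *
s=snap('wrist','w3');print(s['qpos'].round(2),s['eef_pos'],s['tool_rot'],s['width'],load('w3')['T'].round(3)); snap('top','t3')
E
```

```text
[-0.79  0.59  0.85  1.83 -0.53  0.96 -1.19] [529.11519246 105.55110067 239.13874231] [3.14146463e+00 5.31320989e-04 8.10674024e-02] 51.35884068908045 [[ 8.10000e-02 -9.59000e-01 -2.72000e-01  5.98472e+02]
 [-9.97000e-01 -7.80000e-02 -2.20000e-02  1.11734e+02]
 [-0.00000e+00  2.73000e-01 -9.62000e-01  3.82133e+02]
 [ 0.00000e+00  0.00000e+00  0.00000e+00  1.00000e+00]]
```

View pics/w3.png

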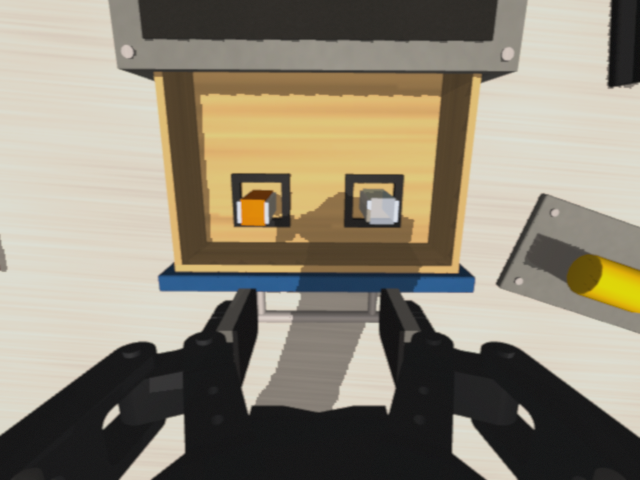

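The drawer is open. The amber cell is at (255,207) and the colourless cell at (381,208), in the -y pocket. I'll enlarge the colourless cell.

```bash
python3 - <<'E'
from h import *
a=cv2.imread('pics/w3.png')[160:240,335:415]; b=cv2.resize(a,None,fx=7,fy=7,interpolation=cv2.INTER_CUBIC)
cv2.imwrite('pics/w3c.png',b)
z=load('w3')
for u,v in [(375,205),(382,208),(390,208)]: print(pt(z,u,v,0))
E
```

```text
[548.2  59.8  82.2]
[546.2  53.8  82.8]
[546.8  47.1  82.9]
```

View pics/w3c.png

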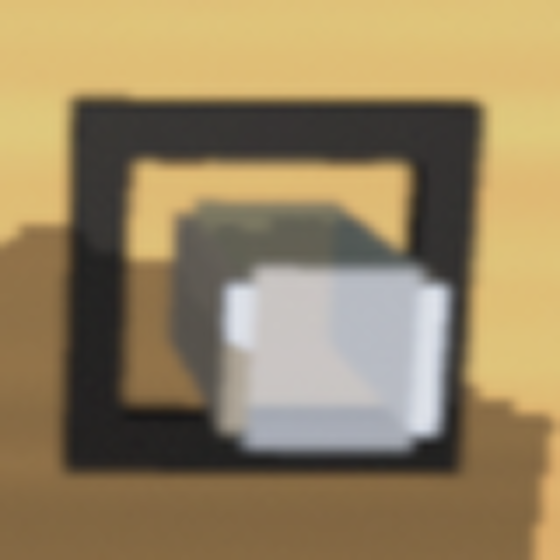

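```bash
python3 - <<'E'
from h import *
z=load('w3');g=lambda x,y:rayz(z,335+(x+.5)/7-.5,160+(y+.5)/7-.5,82)
c=[g(*p) for p in[(255,266),(430,270),(413,450),(240,448)]];print(c,np.mean(c,0))
p=[g(*p) for p in[(226,285),(452,288),(440,438),(216,433)]];print(p,np.mean(p,0))
for q in(c,p):
    for a,b in((0,1),(3,2),(3,0),(2,1)): d=q[b]-q[a];print(np.degrees(np.arctan2(d[1],d[0])).round(1),np.linalg.norm(d).round(1))
# pocket insert outline z=32 
print([g2 for g2 in [rayz(z,335+x/7-.5,160+y/7-.5,32) for x,y in[(75,98),(482,102),(460,470),(65,470)]]])
# stand from wrist: plate pts
t=load('t0')
E
```

```text
[array([554.1,  63.9,  82. ]), array([555.3,  43.1,  82. ]), array([533.3,  42. ,  82. ]), array([531.9,  63. ,  82. ])] [543.65  53.    82.  ]
[array([551.5,  67.1,  82. ]), array([553.4,  40.1,  82. ]), array([535.1,  39. ,  82. ]), array([533.5,  66.1,  82. ])] [543.375  53.075  82.   ]
-86.7 20.8
-86.2 21.0
2.3 22.2
2.9 22.0
-86.0 27.1
-86.6 27.1
3.2 18.0
3.4 18.3
[array([567.6,  83.2,  32. ]), array([571.6,  27.9,  32. ]), array([520.2,  23.5,  32. ]), array([515.6,  79.3,  32. ])]
```

>>> arm_command(deltas=[{"dx": 0.0144,"dy": -0.0526,"dz": 0,"yaw": -1.2,"jaw": 0.6},{"dx": 0.0144,"dy": -0.0526,"dz": -0.04,"yaw": -1.2,"jaw": 0.6},{"dx": 0.0144,"dy": -0.0526,"dz": -0.08,"yaw": -1.2,"jaw": 0.6},{"dx": 0.0144,"dy": -0.0526,"dz": -0.099,"yaw": -1.2,"jaw": 0.6},{"dx": 0.0144,"dy": -0.0526,"dz": -0.099,"yaw": -1.2,"jaw": 0.6},{"dx": 0.0144,"dy": -0.0526,"dz": -0.099,"yaw": -1.2,"jaw": 0.6}])

```text
clock: 7.6
eef_pos: [544.3, 52.6, 140.9]
tool_rot: [3.141, -0.001, 0.058]
force: [1.2, 0.1, 0.7]
width: 51.0
gripper_force: 0.0
```

```bash
python3 - <<'E'
from h import *
s=snap('wrist','w4');print(s['eef_pos'],s['tool_rot'])
z=load('w4')
p=z['T'][:3,:3].T@(np.array([543.5,53,82])-z['T'][:3,3]);print(p,z['K'][:2,:2].diagonal()*p[:2]/p[2]+z['K'][:2,2])
a=cv2.imread('pics/w4.png')[190:340,220:420];cv2.imwrite('pics/w4c.png',cv2.resize(a,None,fx=4,fy=4,interpolation=cv2.INTER_CUBIC))
E
```

```text
[544.28037207  52.62361252 140.85627136] [ 3.14138709e+00 -5.70177370e-04  5.80819134e-02]
[1.37537063e-01 1.25724020e+01 2.13392610e+02] [318.29477423 261.81192916]
```

View pics/w4c.png

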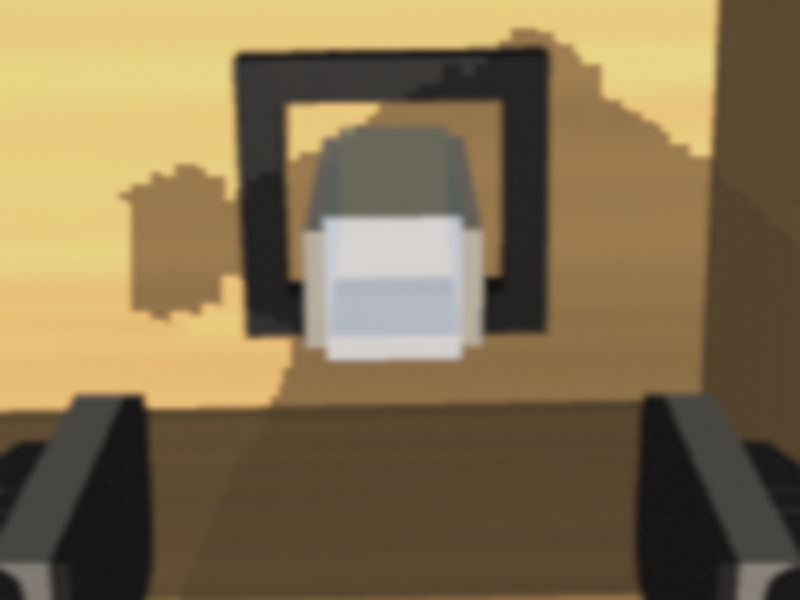

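>>> arm_command(deltas=[{"dx": -0.0008,"dy": 0.0004,"dz": -0.03,"yaw": 0,"jaw": 0.6},{"dx": -0.0008,"dy": 0.0004,"dz": -0.055,"yaw": 0,"jaw": 0.6},{"dx": -0.0008,"dy": 0.0004,"dz": -0.075,"yaw": 0,"jaw": 0.6},{"dx": -0.0008,"dy": 0.0004,"dz": -0.09,"yaw": 0,"jaw": 0.6},{"dx": -0.0008,"dy": 0.0004,"dz": -0.099,"yaw": 0,"jaw": 0.6},{"dx": -0.0008,"dy": 0.0004,"dz": -0.099,"yaw": 0,"jaw": 0.6},{"dx": -0.0008,"dy": 0.0004,"dz": -0.099,"yaw": 0,"jaw": 0.6}])

```text
clock: 8.35
eef_pos: [543.8, 53.3, 42.1]
tool_rot: [3.142, -0.001, 0.058]
force: [-0.1, 0.2, -0.3]
width: 51.1
gripper_force: 0.0
```

>>> arm_command(deltas=[{"dx": 0,"dy": 0,"dz": 0,"yaw": 0,"jaw": 0.45},{"dx": 0,"dy": 0,"dz": 0,"yaw": 0,"jaw": 0.37},{"dx": 0,"dy": 0,"dz": 0,"yaw": 0,"jaw": 0.33},{"dx": 0,"dy": 0,"dz": 0,"yaw": 0,"jaw": 0.29},{"dx": 0,"dy": 0,"dz": 0,"yaw": 0,"jaw": 0.2},{"dx": 0,"dy": 0,"dz": 0,"yaw": 0,"jaw": 0.2},{"dx": 0,"dy": 0,"dz": 0,"yaw": 0,"jaw": 0.2}])

```text
clock: 9.05
eef_pos: [543.4, 53.5, 41.8]
tool_rot: [-3.141, -0.001, 0.058]
force: [-0.4, 0.6, 6.4]
width: 25.0
gripper_force: 58.6
```

>>> arm_command(deltas=[{"dx": 0,"dy": 0,"dz": 0.01,"yaw": 0,"jaw": 0.2},{"dx": 0,"dy": 0,"dz": 0.03,"yaw": 0,"jaw": 0.2},{"dx": 0,"dy": 0,"dz": 0.06,"yaw": 0,"jaw": 0.2},{"dx": 0,"dy": 0,"dz": 0.1,"yaw": 0,"jaw": 0.2},{"dx": 0,"dy": 0,"dz": 0.14,"yaw": 0,"jaw": 0.2},{"dx": 0,"dy": -0.01,"dz": 0.175,"yaw": 8,"jaw": 0.2},{"dx": -0.01,"dy": -0.03,"dz": 0.198,"yaw": 16,"jaw": 0.2},{"dx": -0.015,"dy": -0.06,"dz": 0.198,"yaw": 24,"jaw": 0.2},{"dx": -0.022,"dy": -0.09,"dz": 0.198,"yaw": 32,"jaw": 0.2},{"dx": -0.029,"dy": -0.12,"dz": 0.198,"yaw": 40,"jaw": 0.2},{"dx": -0.036,"dy": -0.15,"dz": 0.198,"yaw": 48,"jaw": 0.2},{"dx": -0.043,"dy": -0.18,"dz": 0.198,"yaw": 56,"jaw": 0.2},{"dx": -0.05,"dy": -0.21,"dz": 0.198,"yaw": 64,"jaw": 0.2},{"dx": -0.055,"dy": -0.24,"dz": 0.198,"yaw": 70,"jaw": 0.2},{"dx": -0.0604,"dy": -0.26,"dz": 0.198,"yaw": 73.4,"jaw": 0.2},{"dx": -0.0604,"dy": -0.2655,"dz": 0.198,"yaw": 73.4,"jaw": 0.2},{"dx": -0.0604,"dy": -0.2655,"dz": 0.198,"yaw": 73.4,"jaw": 0.2},{"dx": -0.0604,"dy": -0.2655,"dz": 0.198,"yaw": 73.4,"jaw": 0.2}])

```text
clock: 10.85
eef_pos: [483.0, -210.5, 239.2]
tool_rot: [-3.141, -0.001, 1.34]
force: [-0.3, 0.4, -1.2]
width: 25.5
gripper_force: 58.8
```

```bash
python3 - <<'E'
from h import *
s=snap('wrist','w5');print(s['eef_pos'],s['tool_rot'],s['width'],s['gripper_force'],load('w5')['T'].round(3))
E
```

```text
[ 482.99844961 -210.54734526  239.19136529] [-3.14106978e+00 -9.82220810e-04  1.33951184e+00] 25.493795261763598 58.823259472846985 [[ 9.73000e-01 -2.20000e-01 -6.20000e-02  4.99076e+02]
 [-2.29000e-01 -9.37000e-01 -2.65000e-01 -1.42633e+02]
 [ 0.00000e+00  2.72000e-01 -9.62000e-01  3.82289e+02]
 [ 0.00000e+00  0.00000e+00  0.00000e+00  1.00000e+00]]
```

View pics/w5.png

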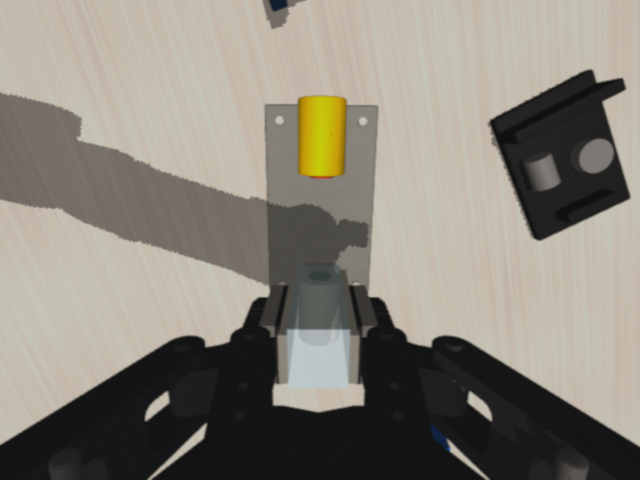

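The cell is held at (318,350) between the pads. The yellow lamp spans columns 298-347, with its front rim at row 176. The receiver is hidden behind the cell, so I'll step back along the light path to see both lenses.

>>> arm_command(deltas=[{"dx": -0.0091,"dy": -0.039,"dz": 0,"yaw": 0,"jaw": 0.2},{"dx": -0.0182,"dy": -0.0779,"dz": 0,"yaw": 0,"jaw": 0.2},{"dx": -0.0182,"dy": -0.0779,"dz": 0,"yaw": 0,"jaw": 0.2},{"dx": -0.0182,"dy": -0.0779,"dz": 0,"yaw": 0,"jaw": 0.2}])

```text
clock: 11.3
eef_pos: [464.5, -289.5, 239.1]
tool_rot: [-3.141, -0.001, 1.338]
force: [0.7, 1.3, -0.8]
width: 25.0
gripper_force: 58.9
```

```bash
python3 - <<'E'
from h import *
s=snap('wrist','w6');print(s['eef_pos'],s['tool_rot'])
a=cv2.imread('pics/w6.png')[0:270,180:440];cv2.imwrite('pics/w6c.png',cv2.resize(a,None,fx=2.2,fy=2.2,interpolation=cv2.INTER_CUBIC))
E
```

```text
[ 464.53640159 -289.52644346  239.09949662] [-3.14105949e+00 -5.02848957e-04  1.33817592e+00]
```

View pics/w6c.png

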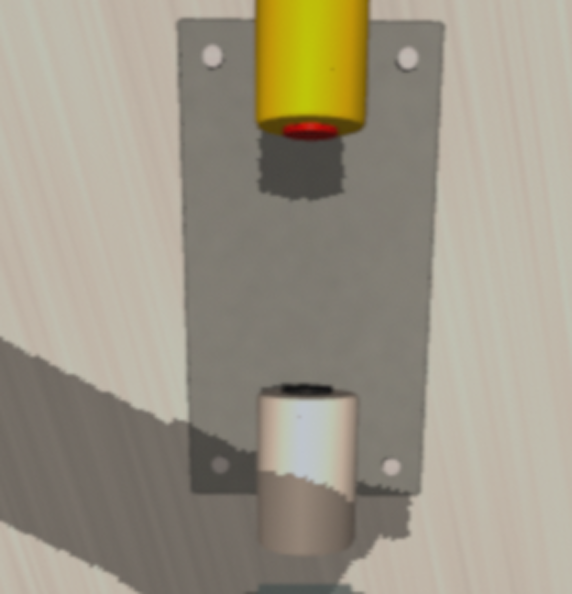

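The gap is clear in this view. In crop pixels at 2.2x, the red lens is at (310,131), the black lens at (308,389), and the plate corners at (178,19), (443,23), (421,493) and (192,492).

```bash
python3 - <<'E'
from h import *
z=load('w6');g=lambda x,y,h:rayz(z,180+(x+.5)/2.2-.5,(y+.5)/2.2-.5,h)
P=np.array([g(x,y,12) for x,y in[(178,19),(443,23),(421,493),(192,492)]]);H=np.array([g(x,y,12) for x,y in[(212,56),(408,58),(392,467),(220,465)]])
for q in(P,H):
    print(q[:,:2],q.mean(0)); 
    for a,b in((3,0),(2,1),(0,1),(3,2)): d=q[b]-q[a];print(np.degrees(np.arctan2(d[1],d[0])).round(2),np.linalg.norm(d).round(1))
L=g(312,131,100);R=g(308.5,389,100);d=L-R;print(L,R,(L+R)/2,np.degrees(np.arctan2(d[1],d[0])),np.linalg.norm(d))
# head rim (front face top edge z118)
L=g(311,124,118);R=g(308.5,394,118);d=L-R;print(L,R,(L+R)/2,np.degrees(np.arctan2(d[1],d[0])),np.linalg.norm(d))
# depth points on heads: cylinder fit on axis
im=z['im'].astype(int)
K=z['K'];v,u=np.mgrid[:480,:640];dd=z['d']
X=np.stack([(u-K[0,2])/K[0,0]*dd,(v-K[1,2])/K[1,1]*dd,dd],-1)@z['T'][:3,:3].T+z['T'][:3,3]
m=(dd>0)&(X[...,2]>108)&(X[...,2]<125)&(v<265)
q=X[m];yel=X[m&(im[...,0]>im[...,2]+60)];wh=X[m&~(im[...,0]>im[...,2]+60)]
for n,c in(('yel',yel),('wh',wh)):
    t=np.radians(76.8);ey=np.array([np.cos(t),np.sin(t)]);ex=np.array([np.sin(t),-np.cos(t)])
    a=(c[:,:2]-[482,-211])@ey;b=(c[:,:2]-[482,-211])@ex
    print(n,len(c),a.min(),a.max(),np.percentile(b,[2,98]),b.mean(),np.percentile(c[:,2],98))
E
```

```text
[[ 456.4 -100.9]
 [ 561.4 -127.2]
 [ 514.9 -318.9]
 [ 408.9 -293.2]] [ 485.4  -210.05   12.  ]
76.13 198.1
76.37 197.3
-14.06 108.2
-13.63 109.1
[[ 466.4 -117. ]
 [ 545.  -136.4]
 [ 504.  -303.3]
 [ 425.2 -283.7]] [ 485.15 -210.1    12.  ]
76.12 171.7
76.2 171.9
-13.86 81.0
-13.97 81.2
[ 495.5 -170.1  100. ] [ 475.6 -249.9  100. ] [ 485.55 -210.    100.  ] 75.99754937953415 82.24384475448605
[ 494.7 -171.4  118. ] [ 475.5 -249.7  118. ] [ 485.1  -210.55  118.  ] 76.22230973873603 80.61966261402982
yel 2710 41.360399112020765 77.16912889712499 [-11.5266374   19.03855696] 3.695110864590179 119.11800668504156
wh 3007 -95.33371256577665 -38.62991478428341 [-12.99457699  17.56601554] 2.210517110952825 119.00046261113131
```

>>> arm_command(deltas=[{"dx": 0.01,"dy": 0.038,"dz": 0,"yaw": -0.5,"jaw": 0.2},{"dx": 0.0208,"dy": 0.0793,"dz": 0,"yaw": -0.5,"jaw": 0.2},{"dx": 0.0208,"dy": 0.0793,"dz": 0,"yaw": -0.5,"jaw": 0.2},{"dx": 0.0208,"dy": 0.0793,"dz": -0.02,"yaw": -0.5,"jaw": 0.2},{"dx": 0.0208,"dy": 0.0793,"dz": -0.045,"yaw": -0.5,"jaw": 0.2},{"dx": 0.0208,"dy": 0.0793,"dz": -0.045,"yaw": -0.5,"jaw": 0.2},{"dx": 0.0208,"dy": 0.0793,"dz": -0.045,"yaw": -0.5,"jaw": 0.2}])

```text
clock: 12.05
eef_pos: [485.4, -209.6, 194.4]
tool_rot: [-3.141, -0.001, 1.332]
force: [0.6, -0.9, -0.2]
width: 25.1
gripper_force: 59.0
```

>>> arm_command(deltas=[{"dx": 0,"dy": -0.0006,"dz": -0.02,"yaw": -0.2,"jaw": 0.2},{"dx": 0,"dy": -0.0006,"dz": -0.04,"yaw": -0.2,"jaw": 0.2},{"dx": 0,"dy": -0.0006,"dz": -0.06,"yaw": -0.2,"jaw": 0.2},{"dx": 0,"dy": -0.0006,"dz": -0.08,"yaw": -0.2,"jaw": 0.2},{"dx": 0,"dy": -0.0006,"dz": -0.095,"yaw": -0.2,"jaw": 0.2},{"dx": 0,"dy": -0.0006,"dz": -0.1046,"yaw": -0.2,"jaw": 0.2},{"dx": 0,"dy": -0.0006,"dz": -0.1046,"yaw": -0.2,"jaw": 0.2},{"dx": 0,"dy": -0.0006,"dz": -0.1046,"yaw": -0.2,"jaw": 0.2},{"dx": 0,"dy": -0.0006,"dz": -0.1046,"yaw": -0.2,"jaw": 0.2}])

```text
clock: 12.95
eef_pos: [486.0, -211.6, 90.7]
tool_rot: [3.14, 0.0, 1.327]
force: [0.6, 0.9, -0.4]
width: 25.0
gripper_force: 59.0
```

```bash
python3 - <<'E'
from h import *
s=snap('wrist','w7');snap('top','t7');snap('scene','s7')
print(s['eef_pos'],s['tool_rot'],s['width'],s['gripper_force'],s['force'],abs(s['qd']).max())
# cell top via wrist depth, window near TCP
z=load('w7');K=z['K'];v,u=np.mgrid[:480,:640];dd=z['d']
X=np.stack([(u-K[0,2])/K[0,0]*dd,(v-K[1,2])/K[1,1]*dd,dd],-1)@z['T'][:3,:3].T+z['T'][:3,3]
t=np.radians(76.15);ey=np.array([np.cos(t),np.sin(t)]);ex=np.array([np.sin(t),-np.cos(t)])
D=X[...,:2]-[485.3,-210.2];a=D@ey;b=D@ex
m=(dd>0)&(abs(a)<18)&(abs(b)<9)&(X[...,2]>115)&(X[...,2]<140);print(m.sum(),np.percentile(a[m],[1,50,99]),np.percentile(X[m][:,2],[5,50,95]))
lm=(dd>0)&(z['im'][...,0].astype(int)>z['im'][...,2].astype(int)+60)&(X[...,2]>108);print('lamp',lm.sum(),a[lm].min() if lm.any() else 0,np.percentile(b[lm],[2,98]))
# drawer & amber vs earlier, top view
t3,t7,=load('t3'),load('t7');c=np.abs(t7['im'][125:235,195:340].astype(int)-t3['im'][125:235,195:340]).max(2);print('changed px cab',(c>60).sum())
for f in('t3','t7'):
    im=load(f)['im'].astype(int);q=(im[...,0]>im[...,2]+70)&(im[...,1]<im[...,0]*.7)&(im[...,0]>90);q[:,:195]=0;q[:,330:]=0;q[:130]=0;q[290:]=0;print(f,'orange',q.sum(),np.argwhere(q).mean(0) if q.any() else 0)
    im=load(f)['im'].astype(int);q=(im[...,2]>im[...,0]+40);q[:,:195]=0;q[:,330:]=0;q[:150]=0;q[320:]=0;print('blue front',np.argwhere(q).mean(0),q.sum())
E
```

```text
[ 486.04291472 -211.63297809   90.73391963] [3.13962565e+00 2.15230118e-04 1.32681826e+00] 24.96368895471431 59.02699649333954 [ 0.58996146  0.90925386 -0.41252817] 0.003620255361656077
4482 [-11.35107076   3.88622187  11.00658515] [118.64909843 130.9890727  132.04163563]
lamp 17344 39.93593833477832 [-15.21012892  14.99181933]
changed px cab 69
t3 orange 0 0
blue front [276.2991453  282.26495726] 117
t7 orange 53 [258.69811321 236.        ]
blue front [277.72949002 256.51884701] 451
```

>>> arm_command(deltas=[{"dx": -0.0005,"dy": 0.0008,"dz": -0.0009,"yaw": 0,"jaw": 0.2},{"dx": -0.0005,"dy": 0.0008,"dz": -0.0009,"yaw": 0,"jaw": 0.2},{"dx": -0.0005,"dy": 0.0008,"dz": -0.0009,"yaw": 0,"jaw": 0.2},{"dx": -0.0005,"dy": 0.0008,"dz": -0.0009,"yaw": 0,"jaw": 0.2},{"dx": -0.0005,"dy": 0.0008,"dz": -0.0009,"yaw": 0,"jaw": 0.2}])

```text
clock: 13.6
eef_pos: [484.7, -210.5, 88.8]
tool_rot: [-3.142, 0.0, 1.327]
force: [-0.0, 0.8, 0.3]
width: 25.6
gripper_force: 59.0
```

```bash
python3 - <<'E'
from h import *
for f in('t0','t7'):
    z=load(f);im=z['im'].astype(int);q=(im[...,2]>im[...,0]+40);q[:,:195]=0;q[:,330:]=0;q[:150]=0;q[320:]=0
    for c0 in(220,290):
        r=np.argwhere(q[:,c0:c0+1])[:,0];print(f,c0,r.min(),r.max(),rayz(z,c0,r.min(),101)) if len(r) else print(f,c0,'none')
s=read_state();print(s['eef_pos'],s['tool_rot'],s['width'],s['force'])
E
```

```text
t0 220 221 225 [631.9 207.2 101. ]
t0 290 217 221 [646.6  17.5 101. ]
t7 220 278 282 [477.4 201.6 101. ]
t7 290 274 278 [491.4  14.1 101. ]
[ 484.74810877 -210.54695213   88.80054041] [-3.14159086e+00  7.87236718e-06  1.32673275e+00] 25.637758371121926 [-0.03178349  0.83545223  0.33539446]
```

```bash
python3 -c "
from cell import *
print(finish_job())"
```

```text
the job is handed in; nothing more can be done
None
```

I pulled the drawer out to its stop and left it open, and handed the job in at about 13.6 s with the colourless cell held upright by its frosted faces in the light path, about 1 mm from centre by measurement; the amber cell was still in the drawer when last seen.

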